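Unhook the drill guide past its sprung keeper and stand it in the bench block

TASK

Take the drill guide off its safety hook: hold it by its blue grip, push it back gently until the sprung orange keeper is pressed fully open and the crossbar meets the rear horns, and lift it straight out through the gap without forcing it. Then stand it upright, fully home in the slot of the wooden block, and let go; do not force anything and leave the other things on the bench alone.

Things in the scene. Friction and masses are not known exactly. Their poses are not given: they have to be found in the camera images.
- guide: Hanging drill guide, about 0.25 kg: aluminium plate 8 (x) x 44 (y) mm with brass bushings, from 6 mm above to 95 mm below the origin; round steel crossbar along y through the origin, 8 mm diameter, 88 mm long. Origin: middle of the crossbar's axis. z up, x the thin direction. It starts upright, its x along the hook stand's x. Alike after half a turn about z.
- guide_grip (a point): Centre of the guide's blue grip block, 14 (x) x 30 (y) x 50 (z) mm, 33 mm above the guide's origin; it spans 8 to 58 mm above the crossbar's axis.
- guide_foot (a point): Centre of the guide plate's lower edge, 95 mm below the guide's origin.
- hook_stand: Grey stand fixed to the bench, 130 x 120 mm, with a dark steel hook head clamped on it. Origin on the bench under the hook, z up, x to the back (the way the keeper is pressed), y along the crossbar. The head as a whole sits 0 to 10 mm forward or back (x) of the points listed for it; this is not measured, so the stop must be felt. Nothing is higher than 152 mm.
- hook_slots (a point): Nominal zero of the head, 130 mm above the bench, between two equal slots (y = 27 to 41 mm and -27 to -41 mm) whose level floors, at this height, carry the crossbar's ends. Each slot is closed in front by a nose (rear face at x = -25 mm from here). The crossbar starts loose, anywhere between nose and shut keeper.
- hook_lip (a point): Nominal rear end of the steel lips that reach back from the noses over the slots, 6 mm behind the head's zero; underside 141, top 147 mm above the bench. The crossbar cannot rise while it is under them.
- hook_keeper (a point): Nominal front face of the shut orange keeper, 6 mm behind the head's zero, just at the lips' end; top 147.5 mm above the bench. It yields only straight back (stand's +x), on a spring: 2.4 N at first, up to 6 N fully open (both slots together). Its rods and orange crosspiece reach back to 78 mm behind the head's zero, up to 146 mm height.
- hook_horns (a point): Nominal front face of the fixed steel rear horns, 15.5 mm behind the head's zero, up to 150 mm above the bench. The crossbar stops hard against them when the keeper is open; there, and up to about 1 mm before it, the crossbar passes up between lip ends and horns. Do not push on the horns with more than about 20 N.
- rest: Wooden block, fixed to the bench, 80 (x) x 90 (y) x 50 (z) mm, origin at the centre of its underside. A slot 13 mm (x) by 49 mm (y) and 35 mm deep opens in the middle of its top, floor 15 mm above the bench, with 3 mm chamfer at the mouth. The guide stands in it with its y along the block's y, either way round; its origin is then 110 mm above the bench.
- rest_hole0 (a point): Centre of the mouth of the slot in the wooden block, 50 mm above the bench.
- masking_tape: Bystander: roll of beige tape lying flat, 104 mm across, 24 mm high. Origin: centre of its underside.
- screwdriver: Bystander: screwdriver with amber handle, lying, 186 mm long, 26 mm thick. Origin: centre of its underside.
- rivet_case: Bystander: flat red case with clear lid, 135 x 192 x 40 mm. Origin: centre of its underside.
- deburrer: Bystander: small hand tool with blue handle, lying, 126 mm long, 15 mm thick. Origin: centre of its underside.
- angle_0: Bystander: small aluminium angle, 75 x 25 x 20 mm. Origin: centre of its underside.
- mallet: Bystander: rubber mallet with wooden handle, lying, 211 mm long, 55 mm high. Origin: centre of its underside.
Things that resemble listed ones, but are neither listed nor needed, are in the scene too. Several things have the shape of the hook_stand; the one meant has the colours described above.

How it is judged:
By the outcome, as a careful person would: the job done as asked, in the order asked, and still so for the second after the job is handed in, with the robot touching nothing.
It also fails if it takes over 70 s, if anything falls off the work surface, if the arm or the gripper's body presses on something with over 40 N, if the wrist force passes 120 N, or if a joint passes its speed limit or range.

ROBOT

A 6-joint arm with a two-finger parallel gripper is mounted at the origin on the work surface; the furniture and walls round the work are solid. World frame = base frame: x ahead of the robot, y to its left, z up, the work surface at z = 0. Lengths are in mm, angles in rad, forces in N, time in s.
With the tool pointing down it reaches from about 275 to 750 mm from the base axis. Payload 10.2 kg.
Tool frame: the origin (TCP) lies on the front face of the gripper's body, between the roots of the fingers; the fingertips stand 73 mm ahead of it and the grasp point (between the pads) lies ctrl.grip_depth ahead of it (ctrl.grip_depth is the distance from the TCP to the grasp point, in mm); z points along the fingers, y is the direction in which the jaws open and shut (so a half turn about z gives the same grasp; the last joint's range is limited). The gripper opens to 85 mm and grips with 20 to 120 N. Pads are 22 mm wide; open, the fingers measure 114 mm over their backs; the gripper's body (76 mm by 85 mm) begins 54 mm behind the grasp point. The pads swing forward as they close: fully open they stand 13 mm farther back than shut.
Start: joints at [0.911, 0.313, 1.498, -0, 1.331, -0.223], TCP at [222.11, 475.709, 303.894] pointing down, gripper open.
Joint ranges: [-2.94, 2.94], [-0.97, 2.17], [0.19, 2.56], [-1.23, 4.37], [0.02, 3.11], [-2.88, 2.88]. Speed limits (rad/s): [2.39, 2.39, 3.01, 3.14, 3.14, 3.14].

INTERFACE

Orientations are given as a unit quaternion [w, x, y, z].
In Python, from rig import readout, capture, ctrl, nets gives the robot as it stands. The module is installed in compiled form; this text tells all that it offers.
- The arm moves only by the tool apply_moves, never from a script. Its argument "targets" is a list of rows, each a list of 4 numbers: the shift along the tool's x, y, z in cm, then the turn about the tool's z in degrees. A call has 1 to 8 rows; each row shifts and turns the commanded pose from where the row before left it, along the tool's axes as they then stand; what a row does not reach is not made up. A row lasts 1/10 s, in which the tool goes at most 50 mm and 8.59 degrees, less where a joint would pass 70% of its speed; a pose out of reach is approached as far as the arm can. A call with a gripper value outside its range is refused whole. "grip" is the finger opening in cm, from 0 to 8.54, set as the call begins (left out, the last holds). The fingers move at their own pace and stop on an object; "force" is the grip in N (left out, the last holds). Time passes only in rows, so rows that do not move let the fingers close. It gives the time, the measured TCP pose, the force and the opening at its end, in the units of the state.
- readout.sense(): the state, without advancing time (a new reading comes with each control period).
- capture(name): name is "scene" or "top" or "wrist"; returns a dict with "img" (400x640x3 uint8, red, green, blue), "fov_y" (degrees; the focal length in pixels is half the picture's height over the tangent of half this angle, whatever the lens; pixels are square), "cx", "cy" (the principal point, pixels), "D" ([k1, k2, p1, p2, k3] as OpenCV has them; the pictures are not rectified), "eye" and "rotation" of the camera in the world. Camera axes: x right, y down, z forward; pixel columns grow to the right and rows downward; lengths in mm; the calibration is good to about 2 mm. A picture is of the moment at which its call begins. There is no depth.
- ctrl.finish_job(): hands the job in, once; it reports no verdict.
Trained networks look in the newest picture that a camera, given by its name, has taken for a name from the list of things; names that differ only in an ending like _2 or _b are one class to them, and where a whole thing is asked for, a point or a joint stands for the part that bears it (a point fixed in the world has none). Each returns a list of dicts, best first, with "score" (0 to 1); they miss things now and then, are a little off and sometimes report something else, mostly with a low value. They report only what shows in the picture. A call takes as long as a camera call. They do not tell look-alikes from the thing itself.
- nets.boxes_of(camera, target): "location" ([column, row] as shares, 0 to 1, of the picture: columns of its width, rows of its height, amid what is visible of it).
The state is a dict: "time_s": time; "joints": joint angles; "dq": joint speeds; "tau": joint torques, N m; "eef_pos": TCP position; "ee_rot": TCP orientation; "force": force on the tool from outside, world axes, zero at the start; "wrist_torque": the same for the moment, N m; "grip_width": opening from 0.0 (shut) to 1.0 (fully open).
Only numpy, scipy, OpenCV 4.12 (cv2) and the standard library are available. Lean on these libraries where they do the work, as an engineer would, in place of code of your own. Each camera call takes 0.05 s, during which the arm holds its last target.

## Working session

There is one attempt and no reset: what is moved stays moved. The work goes in short steps, Python scripts to look and compute and a tool call to move; the robot and the scene stay as the last step left them, time stands still between calls to the robot, and variables do not carry over. Pictures are saved under pics/ and viewed, and the job is handed in when it is done.

Besides the shell and the picture viewer there is one more tool, called after "Request:" as name([rows], argument=value, ...), one row to a line, values as JSON. apply_moves: Moves the arm, as the interface text tells. Its arguments: {"type":"object","properties":{"targets":{"type":"array"},"grip":{"type":"number"},"force":{"type":"number"}},"required":["targets"]}

```bash
mkdir -p pics; ls; cat > h.py <<'E'
import numpy as np, cv2
from rig import readout, capture, ctrl, nets
def K(c):
    f=200/np.tan(np.radians(c["fov_y"])/2)
    return np.array([[f,0,c["cx"]],[0,f,c["cy"]],[0,0,1.]])
def ray(c,u,v):
    p=cv2.undistortPoints(np.array([[[u,v]]],float),K(c),np.array(c["D"],float))[0,0]
    R=np.array(c["rotation"]);R=R if R.shape==(3,3) else None
    return np.array(c["eye"],float),R@np.array([p[0],p[1],1.])
def onz(c,u,v,z):
    e,d=ray(c,u,v); return e+d*(z-e[2])/d[2]
def proj(c,P):
    R=np.array(c["rotation"]);e=np.array(c["eye"],float)
    t=-R.T@e
    return cv2.projectPoints(np.array(P,float).reshape(-1,1,3),cv2.Rodrigues(R.T)[0],t,K(c),np.array(c["D"],float))[0][:,0]
def save(c,n): cv2.imwrite("pics/"+n+".png",c["img"][:,:,::-1])
E
python3 - <<'E'
from h import *
s=readout.sense(); print(s); print(ctrl.grip_depth)
for n in ["scene","top","wrist"]:
    c=capture(n); save(c,n+"0"); print(n,{k:c[k] for k in c if k!="img"})
    for t in ["guide","guide_grip","hook_stand","hook_slots","rest","rest_hole0","hook_keeper","guide_foot"]:
        print(t,[(round(d["location"][0]*640,1),round(d["location"][1]*400,1),round(d["score"],2)) for d in nets.boxes_of(n,t)])
E
```

```text
pics
{'time_s': 0.0, 'joints': array([ 9.10618302e-01,  3.13446460e-01,  1.49842774e+00,  2.40319445e-05,
        1.33099177e+00, -2.23391134e-01]), 'dq': array([-2.09647440e-04, -7.46421269e-04, -1.02787039e-03, -9.23923259e-04,
        5.62151559e-04, -1.50446543e-05]), 'tau': array([ 4.70975046e-04, -4.12282133e+01, -2.59735572e+01, -2.42959313e-04,
        4.24672267e-03, -2.65228074e-06]), 'eef_pos': array([221.99282712, 475.5794261 , 303.34034314]), 'ee_rot': array([-2.82754487e-04,  2.16664259e-01,  9.76245970e-01, -5.70541494e-04]), 'force': array([-0.95608851, -0.14833623,  0.37541359]), 'wrist_torque': array([-0.06209675, -0.01747251,  0.06331516]), 'grip_width': 0.999084352149205}
53.900000000000006
scene {'fov_y': 48.773320811425926, 'cx': 320.8978945447293, 'cy': 200.01250983832864, 'D': array([-0.07374985,  0.        ,  0.        ,  0.        ,  0.        ]), 'eye': array([-380.79570756, -610.51892048, 1180.73905456]), 'rotation': array([-0.32813916,  0.81250771, -0.44239402,  0.19090167])}
guide [(337.5, 209.5, 0.61)]
guide_grip [(338.8, 211.1, 0.57)]
hook_stand [(339.
[... 647 characters left out ...]
3, 291.9, 0.81), (342.4, 190.1, 0.55)]
hook_slots [(220.5, 289.3, 0.98)]
rest [(275.7, 193.1, 0.56)]
rest_hole0 [(272.8, 192.5, 0.69), (382.0, 255.0, 0.24)]
hook_keeper [(216.3, 292.4, 0.8), (343.7, 190.3, 0.78)]
guide_foot [(346.5, 195.6, 0.48)]
wrist {'fov_y': 58.79333262108924, 'cx': 312.4197806737641, 'cy': 202.97134433281533, 'D': array([-0.02275986,  0.        ,  0.        ,  0.        ,  0.        ]), 'eye': array([145.51530525, 509.8685829 , 372.72927806]), 'rotation': array([0.13855713, 0.83172933, 0.53022938, 0.08879785])}
guide []
guide_grip []
hook_stand [(122.6, 270.6, 0.65)]
hook_slots [(125.3, 272.2, 0.89)]
rest []
rest_hole0 []
hook_keeper [(125.4, 272.2, 0.72)]
guide_foot []
```

```bash
python3 - <<'E'
import re
s=open('h.py').read()
s=s.replace('def K(c)','''from scipy.spatial.transform import Rotation as Rn
def RR(c):
    q=np.array(c["rotation"]);return Rn.from_quat(q[[1,2,3,0]]).as_matrix()
def K(c)''',1)
s=s.replace('R=np.array(c["rotation"]);R=R if R.shape==(3,3) else None','R=RR(c)').replace('R=np.array(c["rotation"]);e=','R=RR(c);e=')
open('h.py','w').write(s)
import cv2
for n in ["top0","scene0"]:
    im=cv2.imread(f"pics/{n}.png"); cv2.imwrite(f"pics/{n}_big.png",cv2.resize(im,(800,500)))
    print(im.shape)
a=cv2.imread("pics/top0.png")[140:240,240:400]; cv2.imwrite("pics/topcrop0.png",cv2.resize(a,(800,500),interpolation=cv2.INTER_CUBIC))
a=cv2.imread("pics/scene0.png")[165:265,260:420]; cv2.imwrite("pics/scenecrop0.png",cv2.resize(a,(800,500),interpolation=cv2.INTER_CUBIC))
E
```

```text
(400, 640, 3)
(400, 640, 3)
```

View pics/top0_big.png

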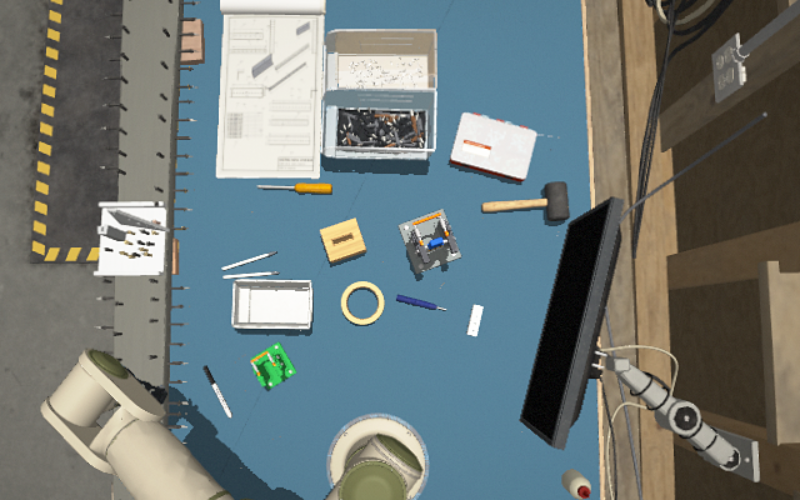

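View pics/scene0_big.png

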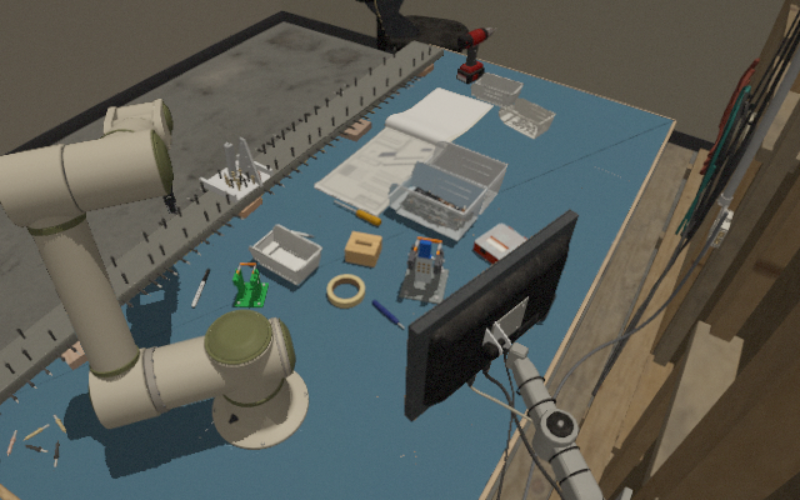

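View pics/topcrop0.png

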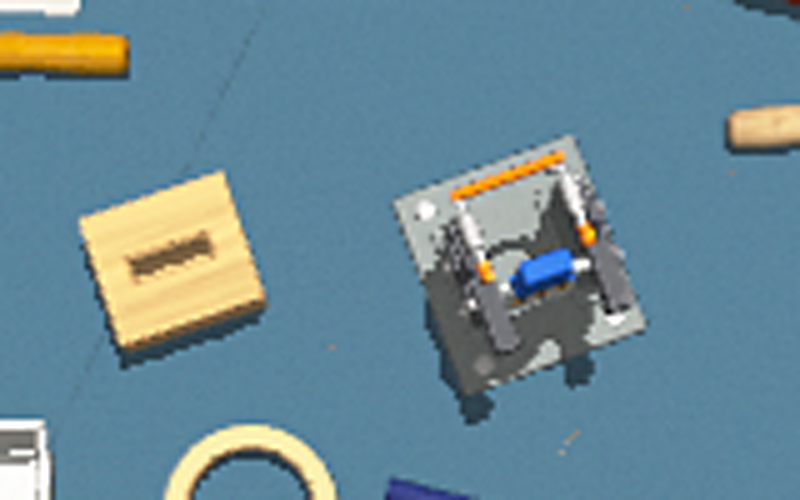

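View pics/scenecrop0.png

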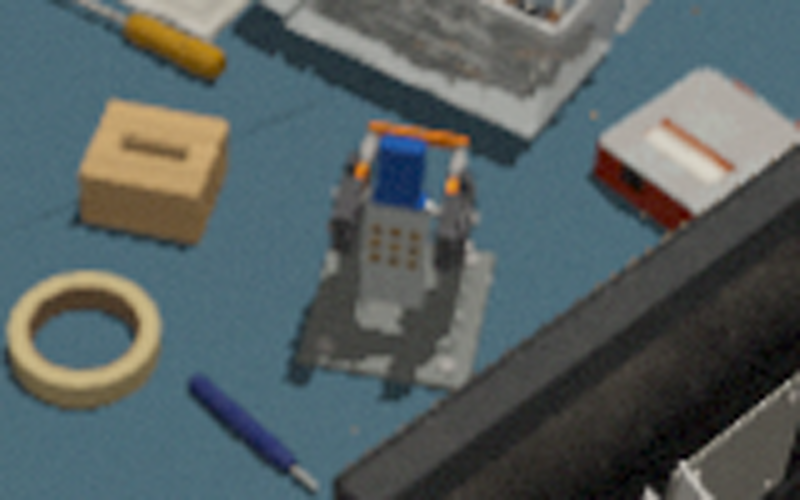

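```bash
python3 - <<'E'
from h import *
c=capture("top")
def cr(p): return (240+p[0]/5-.4,140+p[1]/5-.4)
print("rest top")
for p in [(80,218),(222,172),(266,298),(120,348),(129,262),(210,235),(213,250),(137,279)]:
    print(p,onz(c,*cr(p),50)[:2].round(1))
print("stand base")
for p in [(570,135),(395,203),(470,395),(647,325)]:
    print(p,onz(c,*cr(p),10)[:2].round(1))
print("xpiece");
for p in [(453,197),(563,157)]: print(onz(c,*cr(p),146)[:2].round(1))
print("keeper");
for p in [(486,270),(587,233)]: print(onz(c,*cr(p),147)[:2].round(1))
print("nose front");
for p in [(508,349),(618,312)]: print(onz(c,*cr(p),147)[:2].round(1))
print("crossbar");
for p in [(503,288),(583,266)]: print(onz(c,*cr(p),134)[:2].round(1))
print("grip top");
for p in [(513,281),(573,259),(570,272),(525,290)]: print(onz(c,*cr(p),192)[:2].round(1))
E
```

```text
rest top
(80, 218) [562.9 135.4]
(222, 172) [590.3  50.4]
(266, 298) [514.2  23.9]
(120, 348) [484.6 110.8]
(129, 262) [536.2 105.8]
(210, 235) [552.2  57.5]
(213, 250) [543.2  55.6]
(137, 279) [526. 101.]
stand base
(570, 135) [ 619.  -161.2]
(395, 203) [577.1 -53.1]
(470, 395) [458.6 -98.2]
(647, 325) [ 501.  -206.9]
xpiece
[559.6 -86.2]
[ 582.1 -148.3]
keeper
[ 518.1 -104.3]
[ 538.7 -161.2]
nose front
[ 473.6 -116.2]
[ 494.1 -177.9]
crossbar
[ 509.5 -114.3]
[ 521.7 -159.6]
grip top
[ 506.3 -117.5]
[ 518.2 -150.2]
[ 511.1 -148.5]
[ 501.4 -124. ]
```

Request:
apply_moves([
  [0,0,0,7],
  [0,0,0,7.5],
  [0,0,0,7.5],
  [0,0,0,7.5],
  [0,0,0,7.5],
  [0,0,0,7],
], grip=5)

```text
time_s: 2.0
eef_pos: [222.1, 475.7, 303.9]
ee_rot: [0.0, 0.569, 0.822, -0.0]
force: [-0.7, -0.3, -0.1]
grip_width: 0.585
```

```bash
cat >> h.py <<'E'
def st():
    s=readout.sense(); q=s["ee_rot"]; R=Rn.from_quat(np.array(q)[[1,2,3,0]]).as_matrix()
    return s,np.array(s["eef_pos"]),R
def totool(d):
    return (st()[2].T@np.array(d,float)).round(2)
def where():
    s,p,R=st(); print("t",round(s["time_s"],2),"p",p.round(1),"yang",np.degrees(np.arctan2(R[1,1],R[0,1])).round(2),"tilt",R[:2,2].round(4),"F",np.array(s["force"]).round(2),"M",np.array(s["wrist_torque"]).round(3),"g",round(s["grip_width"],3),"j",s["joints"].round(2))
E
python3 - <<'E'
from h import *
where(); p=st()[1]
print(totool(np.array([490,-125,330])-p)/10)
E
```

```text
t 2.0 p [222.1 475.7 303.9] yang 20.67 tilt [-0.     -0.0001] F [-0.66 -0.29 -0.11] M [ 0.036  0.018 -0.006] g 0.585 j [ 0.91  0.31  1.5  -0.    1.33  0.55]
[-65.66    3.859  -2.61 ]
```

Request:
apply_moves([
  [-4.7,0.3,-0.4,0],
  [-4.7,0.3,-0.4,0],
  [-4.7,0.3,-0.4,0],
  [-4.7,0.3,-0.4,0],
  [-4.7,0.3,-0.4,0],
  [-4.7,0.3,-0.4,0],
  [-4.7,0.3,-0.2,0],
  [-4.7,0.3,0,0],
])

```text
time_s: 2.8
eef_pos: [379.5, 131.4, 330.4]
ee_rot: [0.001, 0.567, 0.824, 0.0]
force: [1.5, 0.1, 0.0]
grip_width: 0.586
```

Request:
apply_moves([
  [-4.7,0.3,0,0],
  [-4.7,0.3,0,0],
  [-4.7,0.3,0,0],
  [-4.7,0.3,0,0],
  [-4.7,0.3,0,0],
  [-4.6,0.3,0,0],
  [0,0,0,0],
  [0,0,0,0],
])

```text
time_s: 3.6
eef_pos: [496.5, -123.2, 329.5]
ee_rot: [-0.001, 0.567, 0.824, 0.0]
force: [0.4, -0.1, 0.0]
grip_width: 0.587
```

```bash
python3 - <<'E'
from h import *
where()
c=capture("wrist"); save(c,"w1"); print(c["eye"])
for t in ["guide_grip","hook_slots","rest_hole0","hook_keeper","hook_lip","hook_horns"]:
        print(t,[(round(d["location"][0]*640,1),round(d["location"][1]*400,1),round(d["score"],2)) for d in nets.boxes_of("wrist",t)])
E
```

```text
t 3.6 p [ 496.5 -123.2  329.5] yang 20.9 tilt [-0.0008  0.0006] F [ 0.4  -0.12  0.02] M [ 0.064  0.037 -0.018] g 0.587 j [-0.47  0.27  1.49  0.    1.38 -0.84]
[465.86400098 -46.3337137  398.37055092]
guide_grip [(331.2, 229.3, 0.58)]
hook_slots [(351.6, 184.8, 0.9), (434.0, 18.4, 0.25)]
rest_hole0 [(432.1, 15.8, 0.57)]
hook_keeper [(351.9, 185.4, 0.65)]
hook_lip [(350.3, 189.3, 0.96)]
hook_horns [(350.6, 187.2, 0.93)]
```

View pics/w1.png

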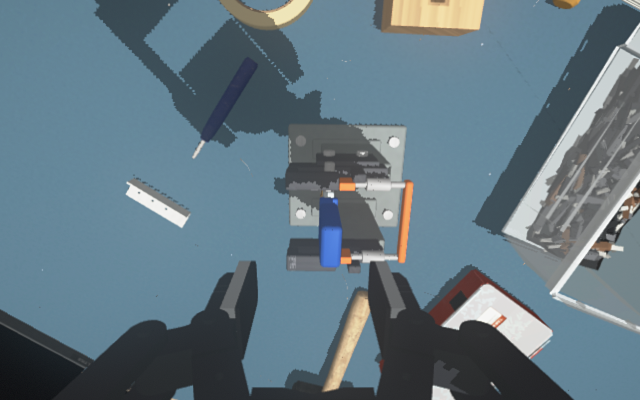

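```bash
python3 - <<'E'
import cv2
a=cv2.imread("pics/w1.png")[110:285,270:430]; cv2.imwrite("pics/w1c.png",cv2.resize(a,None,fx=3.4,fy=3.4,interpolation=cv2.INTER_CUBIC))
E
```

```text
(no output)
```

View pics/w1c.png

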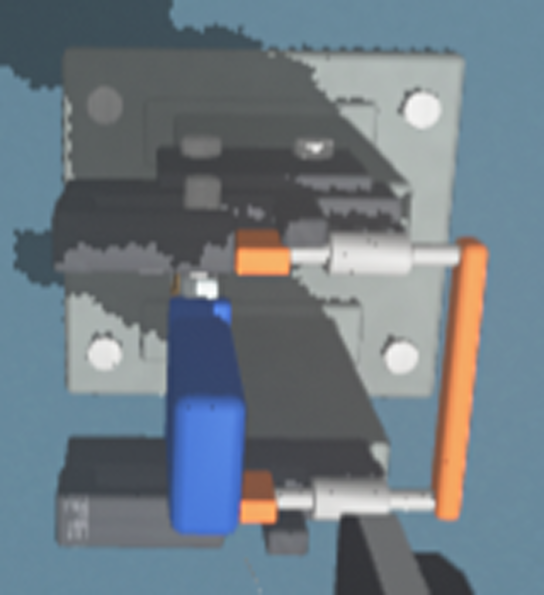

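```bash
python3 - <<'E'
from h import *
c=capture("wrist")
def cr(p): return (270+p[0]/3.4-.35,110+p[1]/3.4-.35)
def W(l,z):
    o=[onz(c,*cr(p),z)[:2] for p in l]
    print(z,np.array(o).round(1).tolist()); return np.array(o)
def ang(a,b): d=b-a; return np.degrees(np.arctan2(d[1],d[0])).round(1)
g=W([(177,400),(243,400),(237,533),(173,530)],192); print(g.mean(0),ang(g[0],g[1]),ang(g[3],g[2]),ang(g[3],g[0]),ang(g[2],g[1]))
b=W([(65,50),(463,55),(433,395),(70,390)],8);print(b.mean(0),ang(b[0],b[1]),ang(b[3],b[2]),ang(b[3],b[0]),ang(b[2],b[1]))
k=W([(473,240),(447,517)],146);print(ang(k[1],k[0]))
n=W([(65,190),(58,487)],147);print(ang(n[1],n[0]))
f=W([(237,232),(240,475)],147.5);
bar=W([(203,290)],136)
th=np.radians(21);X=np.array([np.cos(th),np.sin(th)]);Y=np.array([-X[1],X[0]])
o=b.mean(0)
for nm,a in [("g",g),("cross",k),("nose",n),("keeper",f),("bar",bar)]: print(nm,[(((q-o)@X).round(1),((q-o)@Y).round(1)) for q in a])
E
```

```text
192 [[502.6, -124.3], [514.0, -119.9], [523.7, -146.1], [511.9, -149.9]]
[ 513.05061334 -135.06259609] 21.1 18.0 110.0 110.2
8 [[457.9, -95.3], [577.0, -50.9], [618.7, -160.7], [499.3, -204.7]]
[ 538.20458783 -127.89485648] 20.4 20.2 110.7 110.8
146 [[557.0, -83.8], [581.2, -146.8]]
111.0
147 [[470.6, -105.1], [492.9, -171.8]]
108.5
147.5 [[508.2, -100.3], [531.0, -153.6]]
136 [[508.2, -118.3]]
g [(np.float64(-32.0), np.float64(16.1)), (np.float64(-19.7), np.float64(16.1)), (np.float64(-20.1), np.float64(-11.8)), (np.float64(-32.5), np.float64(-11.1))]
cross [(np.float64(33.4), np.float64(34.4)), (np.float64(33.3), np.float64(-33.1))]
nose [(np.float64(-55.0), np.float64(45.5)), (np.float64(-58.0), np.float64(-24.8))]
keeper [(np.float64(-18.1), np.float64(36.5)), (np.float64(-15.9), np.float64(-21.4))]
bar [(np.float64(-24.6), np.float64(19.7))]
```

```bash
python3 - <<'E'
from h import *
where(); p=st()[1]
print(totool(np.array([513,-135,226])-p)/10)
E
```

```text
t 4.0 p [ 496.4 -122.2  330.1] yang 21.02 tilt [ 0.0004 -0.0002] F [-0.14  0.14  0.93] M [ 0.011 -0.035 -0.016] g 0.586 j [-0.47  0.26  1.49 -0.    1.38 -0.84]
[-1.789  1.085 10.415]
```

Request:
apply_moves([
  [-0.6,0.37,1,0],
  [-0.6,0.36,2,0],
  [-0.6,0.36,2,0],
  [0,0,2,0],
  [0,0,0,0],
  [0,0,0,0],
])

```text
time_s: 4.6
eef_pos: [513.3, -135.7, 260.0]
ee_rot: [-0.0, 0.567, 0.824, -0.0]
force: [0.3, -0.3, 0.5]
grip_width: 0.583
```

```bash
python3 - <<'E'
from h import *
where()
c=capture("wrist"); save(c,"w2"); c=capture("scene"); a=c["img"][165:265,260:420,::-1]; cv2.imwrite("pics/s2.png",cv2.resize(a,(800,500),interpolation=cv2.INTER_CUBIC))
E
```

```text
t 4.6 p [ 513.3 -135.7  260. ] yang 20.97 tilt [-0.0002  0.0001] F [ 0.32 -0.34  0.48] M [ 0.015 -0.003 -0.026] g 0.583 j [-0.48  0.36  1.55 -0.    1.23 -0.85]
```

View pics/w2.png

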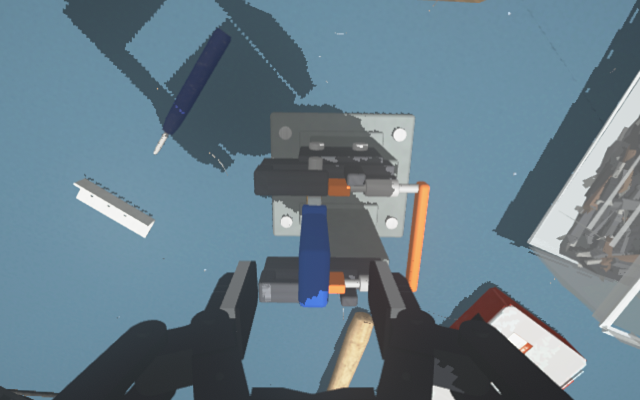

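View pics/s2.png

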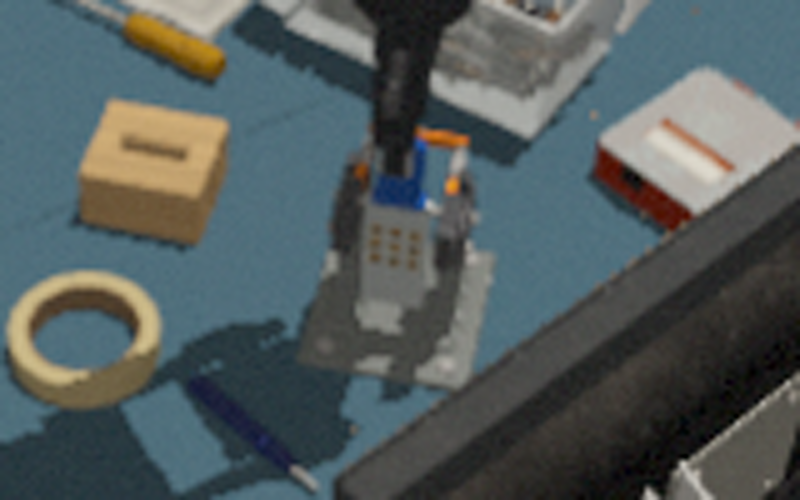

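Request:
apply_moves([
  [0,0,1,0],
  [0,0,1,0],
  [0,0,1,0],
  [0,0,0.4,0],
  [0,0,0,0],
  [0,0,0,0],
])

```text
time_s: 5.3
eef_pos: [513.2, -135.7, 226.0]
ee_rot: [0.0, 0.567, 0.824, 0.0]
force: [-0.7, -0.7, 0.1]
grip_width: 0.584
```

Request:
apply_moves([
  [0,0,0,0],
  [0,0,0,0],
  [0,0,0,0],
  [0,0,0,0],
  [0,0,0,0],
  [0,0,0,0],
  [0,0,0,0],
  [0,0,0,0],
], grip=1.0, force=30)

```text
time_s: 6.1
eef_pos: [513.2, -135.7, 226.2]
ee_rot: [0.0, 0.567, 0.824, 0.0]
force: [-1.5, 0.0, 6.3]
grip_width: 0.158
```

```bash
python3 - <<'E'
from h import *
where()
c=capture("wrist"); save(c,"w3"); where()
E
```

```text
t 6.1 p [ 513.2 -135.7  226.2] yang 20.97 tilt [ 0.0005 -0.0003] F [-1.47  0.05  6.28] M [-0.068  0.154 -0.005] g 0.158 j [-0.48  0.4   1.59 -0.    1.15 -0.85]
t 6.15 p [ 513.2 -135.7  226.2] yang 20.97 tilt [ 0.0005 -0.0003] F [-1.16 -0.19  4.62] M [ 0.021  0.117 -0.046] g 0.159 j [-0.48  0.4   1.59 -0.    1.15 -0.85]
```

View pics/w3.png

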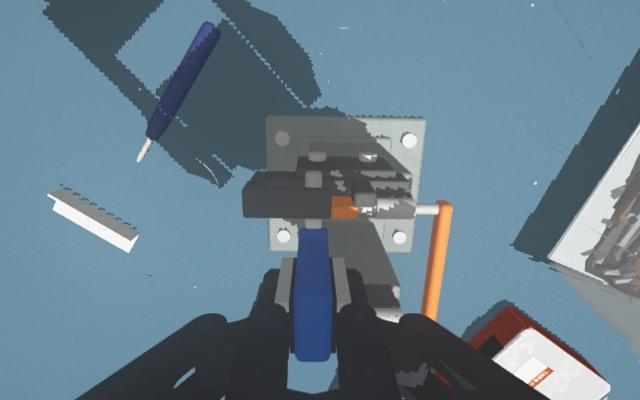

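Request:
apply_moves([
  [0,0,-0.05,0],
  [0,0,0,0],
  [0,0,0,0],
])

```text
time_s: 6.45
eef_pos: [513.1, -135.7, 226.3]
ee_rot: [0.0, 0.567, 0.824, -0.0]
force: [1.5, -0.7, 0.5]
grip_width: 0.158
```

```bash
python3 - <<'E'
from h import *
where()
E
```

```text
t 6.45 p [ 513.1 -135.7  226.3] yang 20.97 tilt [ 0. -0.] F [ 1.47 -0.68  0.5 ] M [-0.126 -0.187 -0.015] g 0.158 j [-0.48  0.4   1.59 -0.    1.15 -0.85]
```

Request:
apply_moves([
  [0,0.1,0,0],
  [0,0.1,0,0],
  [0,0.1,0,0],
  [0,0.1,0,0],
  [0,0,0,0],
])

```text
time_s: 6.95
eef_pos: [516.8, -134.1, 226.3]
ee_rot: [-0.0, 0.567, 0.824, -0.0]
force: [-1.5, -0.8, 1.2]
grip_width: 0.161
```

Request:
apply_moves([
  [0,0.1,0,0],
  [0,0.1,0,0],
  [0,0.1,0,0],
  [0,0,0,0],
])

```text
time_s: 7.35
eef_pos: [519.4, -133.2, 226.3]
ee_rot: [-0.0, 0.567, 0.824, -0.0]
force: [-4.5, -2.0, 1.9]
grip_width: 0.161
```

```bash
python3 - <<'E'
from h import *
where()
E
```

```text
t 7.35 p [ 519.4 -133.2  226.3] yang 20.97 tilt [-0.0011  0.    ] F [-4.53 -2.    1.89] M [-0.415  0.911 -0.141] g 0.161 j [-0.47  0.41  1.57 -0.    1.16 -0.84]
```

Request:
apply_moves([
  [0,0.1,0,0],
  [0,0.1,0,0],
  [0,0.1,0,0],
  [0,0,0,0],
])

```text
time_s: 7.75
eef_pos: [522.2, -132.2, 226.3]
ee_rot: [-0.001, 0.567, 0.824, -0.0]
force: [-5.5, -2.2, 1.9]
grip_width: 0.164
```

Request:
apply_moves([
  [0,0.1,0,0],
  [0,0.1,0,0],
  [0,0,0,0],
])

```text
time_s: 8.05
eef_pos: [524.0, -131.5, 226.3]
ee_rot: [-0.001, 0.567, 0.824, -0.001]
force: [-6.0, -3.1, 2.6]
grip_width: 0.16
```

Request:
apply_moves([
  [0,0.1,0,0],
  [0,0,0,0],
])

```text
time_s: 8.25
eef_pos: [524.8, -131.2, 226.2]
ee_rot: [-0.001, 0.567, 0.824, -0.001]
force: [-6.1, -2.8, 2.3]
grip_width: 0.157
```

```bash
python3 - <<'E'
from h import *
where();c=capture("wrist"); save(c,"w4")
E
```

```text
t 8.25 p [ 524.8 -131.2  226.2] yang 20.97 tilt [-0.0018 -0.0002] F [-6.07 -2.8   2.26] M [-0.614  1.155 -0.2  ] g 0.157 j [-0.46  0.42  1.56 -0.    1.17 -0.83]
```

View pics/w4.png

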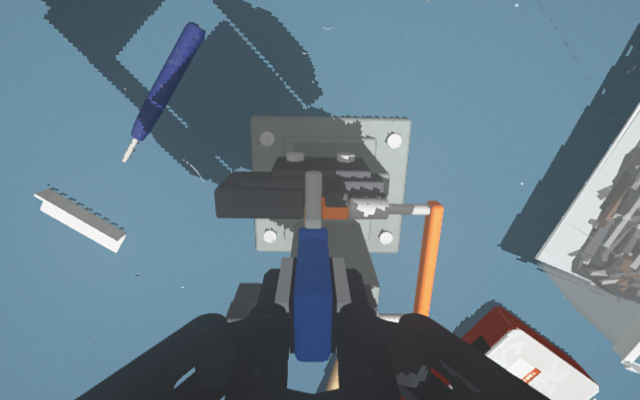

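Request:
apply_moves([
  [0,0.05,0,0],
  [0,0,0,0],
])

```text
time_s: 8.5
eef_pos: [525.2, -131.0, 226.2]
ee_rot: [-0.001, 0.567, 0.824, -0.001]
force: [-6.0, -2.8, 2.8]
grip_width: 0.161
```

Request:
apply_moves([
  [0,0.05,0,0],
  [0,0,0,0],
])

```text
time_s: 8.7
eef_pos: [525.7, -130.9, 226.2]
ee_rot: [-0.001, 0.567, 0.824, -0.001]
force: [-6.6, -2.6, 3.2]
grip_width: 0.159
```

Request:
apply_moves([
  [0,0.05,0,0],
  [0,0,0,0],
])

```text
time_s: 8.9
eef_pos: [526.0, -130.7, 226.2]
ee_rot: [-0.001, 0.567, 0.824, -0.001]
force: [-8.4, -3.0, 3.1]
grip_width: 0.161
```

Request:
apply_moves([
  [0,0.05,0,0],
  [0,0,0,0],
])

```text
time_s: 9.1
eef_pos: [526.2, -130.7, 226.2]
ee_rot: [-0.001, 0.567, 0.824, -0.001]
force: [-11.0, -4.0, 4.5]
grip_width: 0.157
```

Request:
apply_moves([
  [0,0.04,0,0],
  [0,0,0,0],
])

```text
time_s: 9.3
eef_pos: [526.4, -130.6, 226.2]
ee_rot: [-0.001, 0.567, 0.824, -0.001]
force: [-11.6, -3.6, 4.6]
grip_width: 0.156
```

```bash
python3 - <<'E'
from h import *
where()
E
```

```text
t 9.3 p [ 526.4 -130.6  226.2] yang 20.96 tilt [-0.0041 -0.0008] F [-11.61  -3.62   4.63] M [-1.075  2.171 -0.228] g 0.156 j [-0.46  0.42  1.55 -0.    1.17 -0.82]
```

Request:
apply_moves([
  [0,0.04,0,0],
  [0,0,0,0],
])

```text
time_s: 9.5
eef_pos: [526.5, -130.6, 226.3]
ee_rot: [-0.002, 0.567, 0.824, -0.002]
force: [-13.1, -5.5, 5.8]
grip_width: 0.16
```

```bash
python3 - <<'E'
from h import *
where();c=capture("wrist"); save(c,"w5"); where()
a=c["img"][160:260,210:450,::-1]; cv2.imwrite("pics/w5c.png",cv2.resize(a,None,fx=3.3,fy=3.3,interpolation=cv2.INTER_CUBIC))
E
```

```text
t 9.5 p [ 526.5 -130.6  226.3] yang 20.97 tilt [-0.0049 -0.001 ] F [-13.14  -5.49   5.78] M [-1.144  2.518 -0.269] g 0.16 j [-0.46  0.42  1.55 -0.    1.17 -0.82]
t 9.55 p [ 526.5 -130.5  226.2] yang 20.96 tilt [-0.005  -0.0009] F [-13.48  -4.69   5.65] M [-1.149  2.479 -0.289] g 0.161 j [-0.46  0.42  1.55 -0.    1.17 -0.82]
```

View pics/w5c.png

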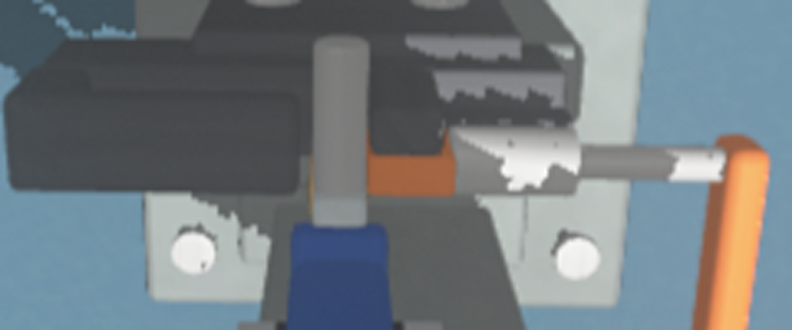

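Request:
apply_moves([
  [0,-0.06,0,0],
  [0,0,0,0],
  [0,0,0,0],
])

```text
time_s: 9.85
eef_pos: [526.3, -130.6, 226.3]
ee_rot: [-0.001, 0.567, 0.824, -0.001]
force: [-10.9, -4.4, 5.0]
grip_width: 0.16
```

Request:
apply_moves([
  [0,0,-0.1,0],
  [0,0,-0.1,0],
  [0,0,-0.1,0],
  [0,0,0,0],
])

```text
time_s: 10.25
eef_pos: [526.2, -130.4, 228.0]
ee_rot: [-0.002, 0.567, 0.824, -0.001]
force: [-6.0, -4.1, -4.9]
grip_width: 0.159
```

```bash
python3 - <<'E'
from h import *
where()
E
```

```text
t 10.25 p [ 526.2 -130.4  228. ] yang 20.95 tilt [-0.0049  0.0008] F [-5.98 -4.11 -4.93] M [-0.757  1.426 -0.236] g 0.159 j [-0.46  0.42  1.55 -0.    1.17 -0.82]
```

Request:
apply_moves([
  [0,0,-0.1,0],
  [0,0,-0.1,0],
  [0,0,0,0],
])

```text
time_s: 10.55
eef_pos: [526.1, -130.2, 229.8]
ee_rot: [-0.003, 0.567, 0.824, -0.001]
force: [-7.6, -3.4, -4.8]
grip_width: 0.157
```

Request:
apply_moves([
  [0,0,-0.1,0],
  [0,0,-0.1,0],
  [0,0,0,0],
])

```text
time_s: 10.85
eef_pos: [526.0, -130.0, 231.7]
ee_rot: [-0.003, 0.567, 0.824, -0.001]
force: [-7.4, -2.9, -4.6]
grip_width: 0.16
```

Request:
apply_moves([
  [0,0,-0.1,0],
  [0,0,-0.1,0],
  [0,0,0,0],
])

```text
time_s: 11.15
eef_pos: [526.0, -130.0, 233.7]
ee_rot: [-0.003, 0.567, 0.824, -0.001]
force: [-7.2, -2.5, -4.5]
grip_width: 0.159
```

```bash
python3 - <<'E'
from h import *
where();c=capture("wrist"); save(c,"w6")
a=c["img"][160:300,210:450,::-1]; cv2.imwrite("pics/w6c.png",cv2.resize(a,None,fx=3.3,fy=3.3,interpolation=cv2.INTER_CUBIC))
E
```

```text
t 11.15 p [ 526.  -130.   233.7] yang 20.95 tilt [-0.0057  0.0019] F [-7.25 -2.45 -4.47] M [-0.336  1.507 -0.283] g 0.159 j [-0.46  0.42  1.54 -0.    1.19 -0.82]
```

View pics/w6c.png

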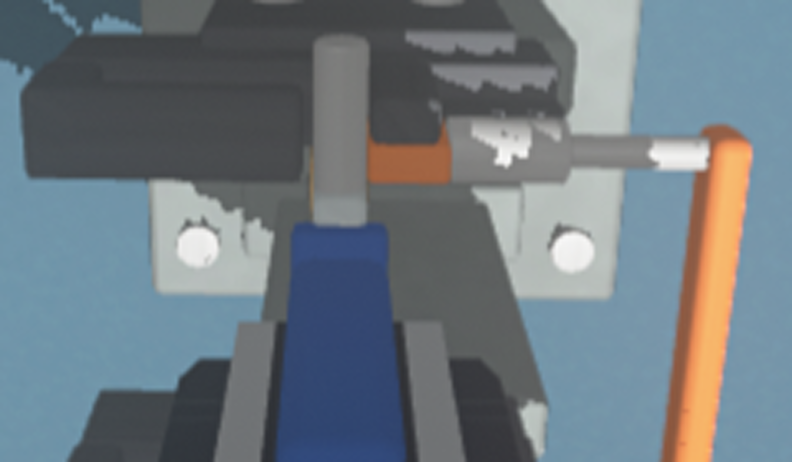

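Request:
apply_moves([
  [0,0,-0.1,0],
  [0,0,-0.1,0],
  [0,0,-0.1,0],
  [0,0,-0.1,0],
  [0,0,0,0],
])

```text
time_s: 11.7
eef_pos: [526.0, -129.9, 237.7]
ee_rot: [-0.003, 0.567, 0.824, -0.001]
force: [-8.4, -1.8, -4.5]
grip_width: 0.159
```

Request:
apply_moves([
  [0,0,-0.1,0],
  [0,0,-0.1,0],
  [0,0,-0.1,0],
  [0,0,-0.1,0],
  [0,0,0,0],
])

```text
time_s: 12.2
eef_pos: [526.1, -130.0, 242.0]
ee_rot: [-0.003, 0.567, 0.824, -0.001]
force: [-8.3, -1.4, -2.8]
grip_width: 0.156
```

Request:
apply_moves([
  [0,0,-0.1,0],
  [0,0,-0.1,0],
  [0,0,-0.1,0],
  [0,0,-0.1,0],
  [0,0,-0.1,0],
  [0,0,0,0],
])

```text
time_s: 12.8
eef_pos: [527.5, -130.1, 248.6]
ee_rot: [0.0, 0.567, 0.824, 0.0]
force: [-0.6, -1.0, -1.8]
grip_width: 0.159
```

Request:
apply_moves([
  [0,0,-0.2,0],
  [0,0,-0.2,0],
  [0,0,-0.2,0],
  [0,0,-0.3,0],
  [0,0,-0.3,0],
  [0,0,-0.3,0],
  [0,0,0,0],
  [0,0,0,0],
])

```text
time_s: 13.6
eef_pos: [527.3, -130.2, 263.4]
ee_rot: [0.0, 0.567, 0.824, -0.0]
force: [0.3, 0.4, -2.7]
grip_width: 0.163
```

```bash
python3 - <<'E'
from h import *
where();c=capture("wrist"); save(c,"w7")
E
```

```text
t 13.6 p [ 527.3 -130.2  263.4] yang 20.97 tilt [ 0. -0.] F [ 0.26  0.43 -2.74] M [-0.011 -0.032 -0.015] g 0.163 j [-0.46  0.39  1.5  -0.    1.25 -0.82]
```

View pics/w7.png

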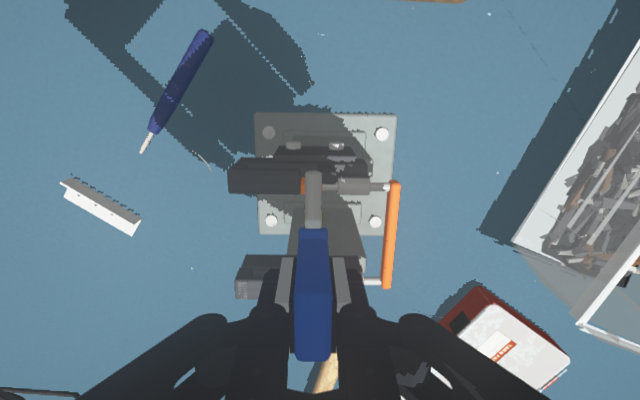

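Request:
apply_moves([
  [0,0,-0.7,0],
  [0,0,-1.3,0],
  [0,0,-1.5,0],
  [0,0,-1.5,0],
  [0,0,-1.5,0],
  [0,0,-1.5,0],
  [0,0,-1,0],
  [0,0,0,0],
])

```text
time_s: 14.45
eef_pos: [527.5, -130.3, 354.8]
ee_rot: [0.001, 0.567, 0.824, 0.0]
force: [-0.0, -0.4, -2.8]
grip_width: 0.162
```

```bash
python3 - <<'E'
from h import *
where(); p=st()[1]
print(totool(np.array([532,-10,353])-p)/10)
E
```

```text
t 14.45 p [ 527.5 -130.3  354.8] yang 20.97 tilt [ 0.0023 -0.0012] F [-0.04 -0.37 -2.8 ] M [-0.043 -0.03   0.019] g 0.162 j [-0.46  0.32  1.35 -0.    1.46 -0.82]
[11.072  4.724  0.165]
```

Request:
apply_moves([
  [1.5,0.6,0,0],
  [2,0.9,0,0],
  [2,0.9,0,0],
  [2,0.9,0,0],
  [2,0.9,0,0],
  [1.5,0.5,0,0],
  [0,0,0,0],
  [0,0,0,0],
])

```text
time_s: 15.25
eef_pos: [531.7, -10.5, 353.1]
ee_rot: [-0.0, 0.566, 0.824, -0.0]
force: [0.6, -0.2, -2.7]
grip_width: 0.157
```

```bash
python3 - <<'E'
from h import *
where();c=capture("wrist"); save(c,"w8"); where()
for t in ["rest","rest_hole0"]:
    print(t,[(round(d["location"][0]*640,1),round(d["location"][1]*400,1),round(d["score"],2)) for d in nets.boxes_of("wrist",t)])
np.savez("w8.npz",**c)
E
```

```text
t 15.25 p [531.7 -10.5 353.1] yang 21.01 tilt [-0.0005 -0.0002] F [ 0.55 -0.19 -2.71] M [-0.01   0.009  0.005] g 0.157 j [-0.24  0.3   1.39 -0.    1.45 -0.61]
t 15.3 p [531.7 -11.  353.1] yang 20.96 tilt [-0.0005 -0.0002] F [-0.77 -0.51 -2.35] M [-0.025 -0.001 -0.023] g 0.16 j [-0.24  0.3   1.39 -0.    1.45 -0.61]
rest [(350.5, 80.8, 0.84), (260.5, 237.3, 0.42)]
rest_hole0 [(353.0, 81.3, 0.91)]
```

View pics/w8.png

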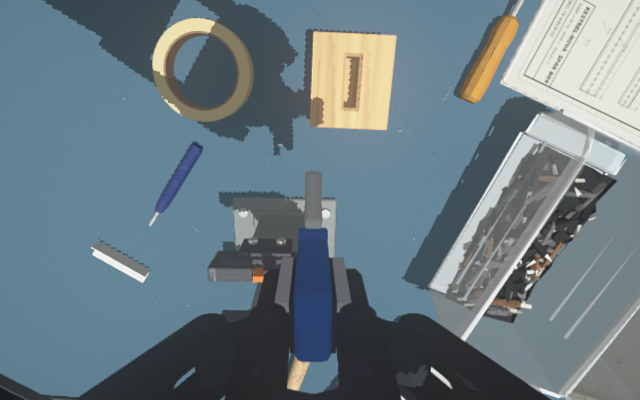

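```bash
python3 - <<'E'
import cv2
a=cv2.imread("pics/w8.png")
cv2.imwrite("pics/w8c.png",cv2.resize(a[20:140,300:405],None,fx=5,fy=5,interpolation=cv2.INTER_CUBIC))
cv2.imwrite("pics/w8d.png",cv2.resize(a[160:370,250:380],None,fx=2.8,fy=2.8,interpolation=cv2.INTER_CUBIC))
E
```

```text
(no output)
```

View pics/w8c.png

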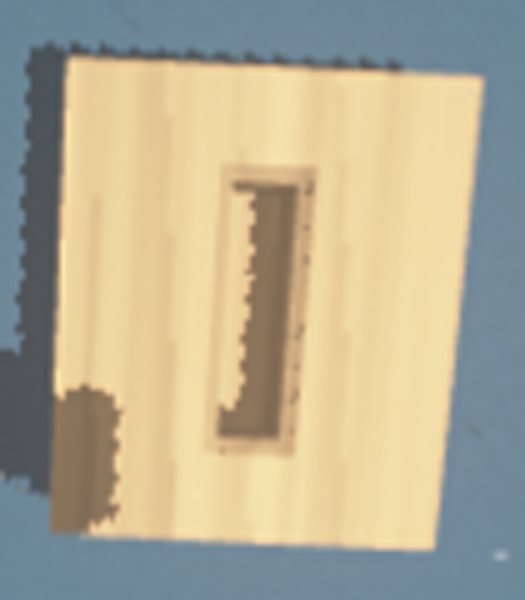

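View pics/w8d.png

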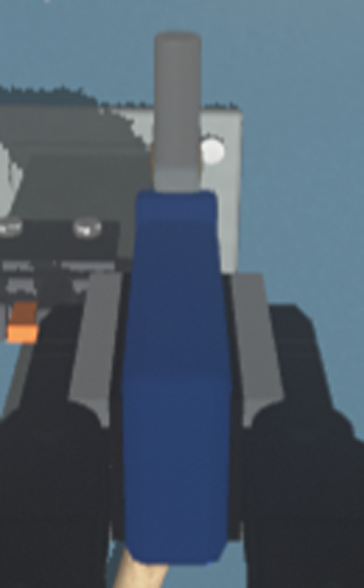

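```bash
python3 - <<'E'
from h import *
c=dict(np.load("w8.npz"))
c["fov_y"]=float(c["fov_y"]);c["cx"]=float(c["cx"]);c["cy"]=float(c["cy"])
def ang(a,b): d=b-a; return np.degrees(np.arctan2(d[1],d[0])).round(1)
def W(l,z,f): return np.array([onz(c,*f(p),z)[:2] for p in l])
f1=lambda p:(300+p[0]/5-.4,20+p[1]/5-.4)
f2=lambda p:(250+p[0]/2.8-.32,160+p[1]/2.8-.32)
b=W([(66,57),(485,76),(435,550),(52,533)],50,f1)
print(b.round(1).tolist(),b.mean(0).round(1),ang(b[0],b[1]),ang(b[3],b[2]),ang(b[3],b[0]),ang(b[2],b[1]))
print([np.linalg.norm(b[i]-b[(i+1)%4]).round(1) for i in range(4)])
s=W([(222,168),(316,168),(293,455),(206,455)],50,f1)
print(s.mean(0).round(1),ang(s[3],s[0]),ang(s[2],s[1]),[np.linalg.norm(s[i]-s[(i+1)%4]).round(1) for i in range(4)])
tcp=np.array([531.7,-10.8]);th=np.radians(20.97);Yt=np.array([np.cos(th),np.sin(th)]);Xt=np.array([-Yt[1],Yt[0]])
g=W([(122,378),(230,378),(222,560),(133,560)],318.9,f2)
print("grip tool x,y",[( ((q-tcp)@Xt).round(1),((q-tcp)@Yt).round(1)) for q in g],ang(g[3],g[0]),ang(g[2],g[1]))
e=W([(156,38),(200,38),(156,165),(200,165)],261,f2)
print("bar",[( ((q-tcp)@Xt).round(1),((q-tcp)@Yt).round(1)) for q in e])
E
```

```text
[[484.8, 109.5], [560.8, 135.4], [589.7, 50.1], [514.4, 24.8]] [537.4  80. ] 18.8 18.6 109.2 108.7
[np.float64(80.4), np.float64(90.1), np.float64(79.4), np.float64(89.8)]
[537.5  79.6] 109.2 108.6 [np.float64(18.3), np.float64(54.4), np.float64(17.7), np.float64(54.4)]
grip tool x,y [(np.float64(15.1), np.float64(-7.4)), (np.float64(15.1), np.float64(5.6)), (np.float64(-12.4), np.float64(5.1)), (np.float64(-12.5), np.float64(-6.5))] 113.0 110.0
bar [(np.float64(42.5), np.float64(-4.3)), (np.float64(42.6), np.float64(3.0)), (np.float64(19.9), np.float64(-4.4)), (np.float64(19.9), np.float64(3.3))]
```

Request:
apply_moves([
  [0,0,0,1],
  [0,0,0,1.2],
  [0,0,0,0],
])

```text
time_s: 15.7
eef_pos: [531.8, -10.9, 353.4]
ee_rot: [-0.0, 0.583, 0.813, -0.0]
force: [-0.1, 0.4, -3.2]
grip_width: 0.158
```

```bash
python3 - <<'E'
from h import *
where(); p=st()[1]
print(totool(np.array([537.8,79.9,265])-p)/10)
E
```

```text
t 15.7 p [531.8 -10.9 353.4] yang 18.69 tilt [-0. -0.] F [-0.14  0.35 -3.17] M [ 0.023  0.005 -0.01 ] g 0.158 j [-0.24  0.3   1.39 -0.    1.45 -0.57]
[8.41  3.477 8.838]
```

Request:
apply_moves([
  [1.5,0.6,0,0],
  [2,0.8,0,0],
  [2,0.8,0,0],
  [2,0.8,0,0],
  [0.91,0.48,0,0],
  [0,0,0,0],
])

```text
time_s: 16.3
eef_pos: [537.8, 80.9, 353.3]
ee_rot: [0.0, 0.582, 0.813, -0.0]
force: [0.3, 0.3, -2.4]
grip_width: 0.163
```

Request:
apply_moves([
  [0,0,1,0],
  [0,0,1.5,0],
  [0,0,2,0],
  [0,0,2,0],
  [0,0,1.5,0],
  [0,0,0.8,0],
  [0,0,0,0],
  [0,0,0,0],
])

```text
time_s: 17.1
eef_pos: [537.9, 79.8, 265.9]
ee_rot: [0.0, 0.583, 0.813, 0.0]
force: [1.1, 0.1, -1.4]
grip_width: 0.158
```

```bash
python3 - <<'E'
from h import *
where()
for n in ["wrist","scene","top"]:
    c=capture(n); save(c,n+"9")
    if n!="wrist":
        u=proj(c,[[537,80,80]])[0]; print(u); x,y=int(u[0])-50,int(u[1])-40
        cv2.imwrite("pics/"+n+"9c.png",cv2.resize(c["img"][y:y+70,x:x+100,::-1],None,fx=7,fy=7,interpolation=cv2.INTER_CUBIC))
E
```

```text
t 17.1 p [537.9  79.8 265.9] yang 18.75 tilt [ 0.0008 -0.0001] F [ 1.12  0.07 -1.45] M [ 0.001 -0.084  0.016] g 0.158 j [-0.07  0.39  1.5  -0.    1.26 -0.4 ]
[289.43894051 187.92687984]
[273.12023037 190.37261879]
```

View pics/scene9c.png

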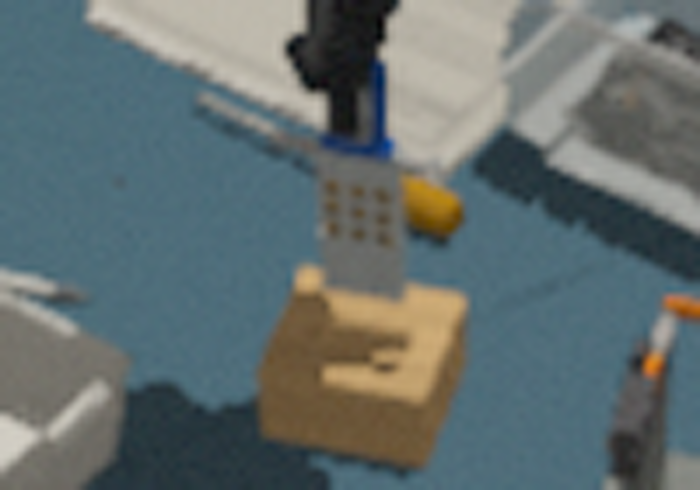

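View pics/wrist9.png

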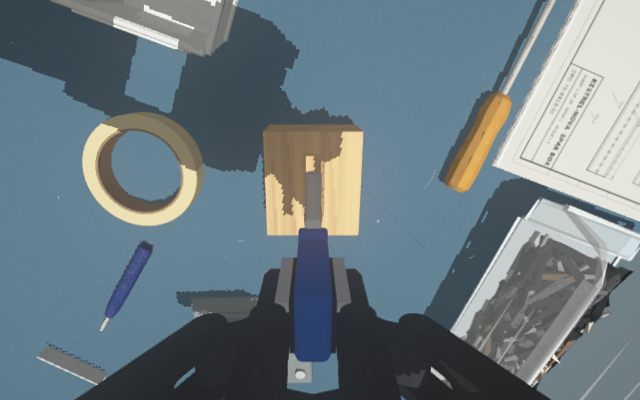

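```bash
python3 - <<'E'
from h import *
c=capture("scene")
th=np.radians(18.75);X=np.array([np.cos(th),np.sin(th),0]);Y=np.array([-X[1],X[0],0])
o=np.array([537.9,79.8,78.7])
def P(l): return ((proj(c,l)-np.array([289-50,187-40])+.4)*7).round(0).tolist()
print("foot",P([o-4*X+22*Y,o-4*X-22*Y,o+4*X-22*Y]), P([o+X*2])) 
r=np.array([537.6,79.8,50])
print("block",P([r-40*X+45*Y,r-40*X-45*Y,r+40*X-45*Y,r+40*X+45*Y]))
print("slot",P([r-6.5*X+24.5*Y,r-6.5*X-24.5*Y,r+6.5*X-24.5*Y]))
E
```

```text
foot [[314.0, 288.0], [396.0, 303.0], [401.0, 293.0]] [[358.0, 288.0]]
block [[253.0, 367.0], [421.0, 399.0], [462.0, 294.0], [299.0, 264.0]]
slot [[310.0, 330.0], [400.0, 347.0], [407.0, 330.0]]
```

Request:
apply_moves([
  [0,0,0.6,0],
  [0,0,1,0],
  [0,0,0.6,0],
  [0,0,0.2,0],
  [0,0,0,0],
  [0,0,0,0],
])

```text
time_s: 17.9
eef_pos: [537.8, 80.2, 241.5]
ee_rot: [0.0, 0.582, 0.813, 0.0]
force: [-0.1, 0.1, -1.8]
grip_width: 0.154
```

Request:
apply_moves([
  [0,0,0.2,0],
  [0,0,0.2,0],
  [0,0,0.2,0],
  [0,0,0,0],
])

```text
time_s: 18.3
eef_pos: [537.6, 80.2, 235.1]
ee_rot: [-0.0, 0.582, 0.813, -0.0]
force: [0.5, 0.1, -1.7]
grip_width: 0.156
```

```bash
python3 - <<'E'
from h import *
where()
for n in ["wrist","scene"]:
    c=capture(n); save(c,n+"10")
    if n!="wrist":
        x,y=239,147
        cv2.imwrite("pics/"+n+"10c.png",cv2.resize(c["img"][y:y+70,x:x+100,::-1],None,fx=7,fy=7,interpolation=cv2.INTER_CUBIC))
E
```

```text
t 18.3 p [537.6  80.2 235.1] yang 18.77 tilt [-0.0005  0.    ] F [ 0.47  0.13 -1.74] M [-0.     0.059  0.052] g 0.156 j [-0.07  0.42  1.54 -0.    1.19 -0.4 ]
```

View pics/scene10c.png

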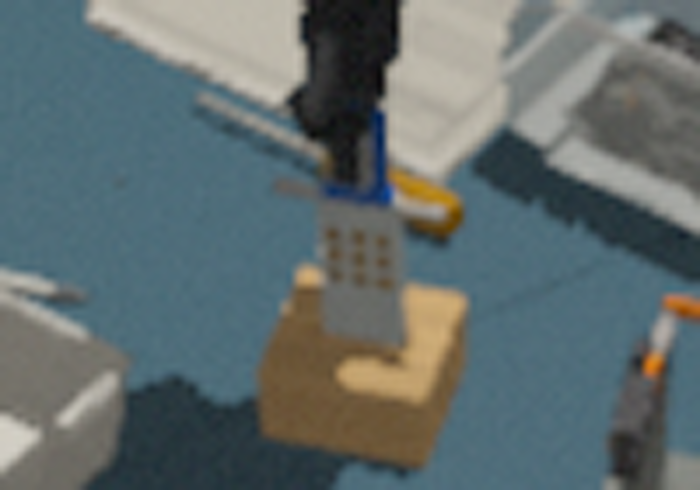

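Request:
apply_moves([
  [0,0,0.15,0],
  [0,0,0.15,0],
  [0,0,0.15,0],
  [0,0,0.15,0],
  [0,0,0,0],
])

```text
time_s: 18.9
eef_pos: [537.6, 80.2, 229.1]
ee_rot: [-0.0, 0.582, 0.813, -0.0]
force: [-0.1, -0.7, -1.8]
grip_width: 0.157
```

Request:
apply_moves([
  [0,0,0.2,0],
  [0,0,0.2,0],
  [0,0,0.2,0],
  [0,0,0,0],
])

```text
time_s: 19.3
eef_pos: [537.6, 80.2, 223.0]
ee_rot: [-0.0, 0.582, 0.813, -0.0]
force: [0.4, -0.5, -2.2]
grip_width: 0.163
```

```bash
python3 - <<'E'
from h import *
where()
E
```

```text
t 19.3 p [537.6  80.2 223. ] yang 18.77 tilt [-0.0006  0.0001] F [ 0.42 -0.54 -2.17] M [-0.072 -0.023 -0.016] g 0.163 j [-0.07  0.43  1.55  0.    1.16 -0.4 ]
```

Entering cleanly (foot about 36 mm high). Continuing.

Request:
apply_moves([
  [0,0,0.2,0],
  [0,0,0.2,0],
  [0,0,0.2,0],
  [0,0,0.2,0],
  [0,0,0,0],
])

```text
time_s: 19.8
eef_pos: [537.6, 80.2, 215.0]
ee_rot: [-0.0, 0.582, 0.813, -0.0]
force: [-0.8, -0.1, -2.8]
grip_width: 0.158
```

Request:
apply_moves([
  [0,0,0.2,0],
  [0,0,0.2,0],
  [0,0,0.2,0],
  [0,0,0.2,0],
  [0,0,0,0],
])

```text
time_s: 20.3
eef_pos: [537.6, 80.2, 207.0]
ee_rot: [-0.0, 0.582, 0.813, -0.0]
force: [-0.6, 0.7, -2.1]
grip_width: 0.156
```

Request:
apply_moves([
  [0,0,0.1,0],
  [0,0,0.1,0],
  [0,0,0,0],
])

```text
time_s: 20.6
eef_pos: [537.7, 80.2, 205.3]
ee_rot: [-0.0, 0.582, 0.813, -0.0]
force: [-0.6, -0.4, -2.7]
grip_width: 0.159
```

Request:
apply_moves([
  [0,0,0.1,0],
  [0,0,0.1,0],
  [0,0,0,0],
])

```text
time_s: 20.9
eef_pos: [537.7, 80.2, 203.2]
ee_rot: [-0.0, 0.582, 0.813, -0.0]
force: [0.1, 0.1, -1.9]
grip_width: 0.157
```

Request:
apply_moves([
  [0,0,0.05,0],
  [0,0,0,0],
])

```text
time_s: 21.1
eef_pos: [537.7, 80.2, 202.9]
ee_rot: [-0.0, 0.582, 0.813, 0.0]
force: [-0.6, -0.7, -2.3]
grip_width: 0.158
```

Request:
apply_moves([
  [0,0,0.05,0],
  [0,0,0,0],
])

```text
time_s: 21.3
eef_pos: [537.7, 80.1, 202.4]
ee_rot: [0.0, 0.582, 0.813, 0.0]
force: [-0.4, 0.4, -2.5]
grip_width: 0.156
```

Request:
apply_moves([
  [0,0,0.05,0],
  [0,0,0,0],
])

```text
time_s: 21.5
eef_pos: [537.8, 80.2, 202.3]
ee_rot: [0.0, 0.582, 0.813, 0.0]
force: [-0.9, -0.3, 2.5]
grip_width: 0.157
```

Request:
apply_moves([
  [0,0,0.05,0],
  [0,0,0,0],
])

```text
time_s: 21.7
eef_pos: [537.9, 80.2, 202.3]
ee_rot: [0.0, 0.582, 0.813, 0.0]
force: [-2.0, -0.0, 7.9]
grip_width: 0.157
```

Request:
apply_moves([
  [0,0,0.05,0],
  [0,0,0,0],
])

```text
time_s: 21.9
eef_pos: [538.0, 80.2, 202.3]
ee_rot: [0.001, 0.582, 0.813, 0.0]
force: [-2.8, 0.0, 10.7]
grip_width: 0.159
```

Request:
apply_moves([
  [0,0,-0.1,0],
  [0,0,0,0],
  [0,0,0,0],
])

```text
time_s: 22.2
eef_pos: [537.9, 80.2, 202.3]
ee_rot: [0.0, 0.582, 0.813, 0.0]
force: [-0.7, 1.0, 5.7]
grip_width: 0.157
```

Request:
apply_moves([
  [0,0,0,0],
  [0,0,0,0],
  [0,0,0,0],
  [0,0,0,0],
  [0,0,0,0],
  [0,0,0,0],
], grip=4)

```text
time_s: 22.8
eef_pos: [537.7, 80.2, 201.9]
ee_rot: [-0.0, 0.582, 0.813, -0.0]
force: [-0.6, -1.3, -0.4]
grip_width: 0.469
```

```bash
python3 - <<'E'
from h import *
where(); c=capture("wrist"); save(c,"w11")
E
```

```text
t 22.8 p [537.7  80.2 201.9] yang 18.77 tilt [-0. -0.] F [-0.56 -1.34 -0.41] M [-0.012 -0.017 -0.005] g 0.469 j [-0.07  0.45  1.58 -0.    1.11 -0.4 ]
```

View pics/w11.png

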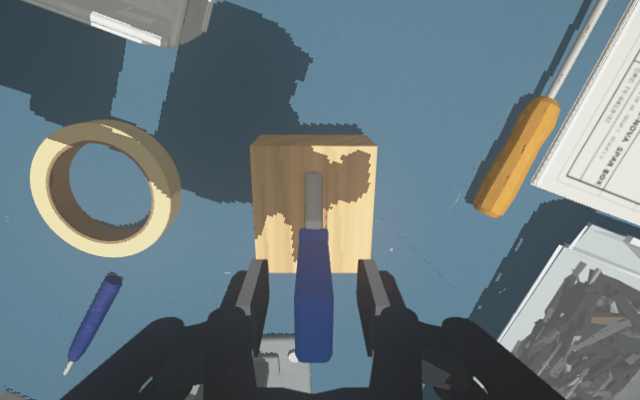

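Released; the grip stands centred at about (314, 300) with free space on both sides. Retreat straight up.

Request:
apply_moves([
  [0,0,-0.5,0],
  [0,0,-1,0],
  [0,0,-2,0],
  [0,0,-2,0],
  [0,0,-2,0],
  [0,0,-2,0],
  [0,0,-2,0],
  [0,0,0,0],
])

```text
time_s: 23.65
eef_pos: [538.2, 80.2, 320.2]
ee_rot: [0.003, 0.582, 0.813, 0.002]
force: [0.0, -0.6, 0.1]
grip_width: 0.468
```

Request:
apply_moves([
  [-3,0,0,0],
  [-3,0,0,0],
  [-3,0,0,0],
  [-3,0,0,0],
  [0,0,0,0],
  [0,0,0,0],
])

```text
time_s: 24.25
eef_pos: [576.1, -33.6, 316.2]
ee_rot: [-0.001, 0.583, 0.813, -0.0]
force: [-0.1, -0.2, -0.5]
grip_width: 0.465
```

```bash
python3 - <<'E'
from h import *
where(); c=capture("wrist"); save(c,"w12")
c=capture("scene"); cv2.imwrite("pics/s12.png",cv2.resize(c["img"][130:250,210:370,::-1],(800,600),interpolation=cv2.INTER_CUBIC))
th=np.radians(18.7);X=np.array([np.cos(th),np.sin(th),0]);Y=np.array([-X[1],X[0],0]);r=np.array([537.6,80,0])
for h in (110,): print("bar ends", ((proj(c,[r+44*Y+[0,0,h],r-44*Y+[0,0,h],r+[0,0,168]])-[210,130])*5).round(0).tolist())
E
```

```text
t 24.25 p [576.1 -33.6 316.2] yang 18.72 tilt [-0.0011  0.0005] F [-0.11 -0.18 -0.53] M [ 0.021  0.001 -0.002] g 0.465 j [-0.26  0.42  1.31  0.    1.41 -0.59]
bar ends [[337.0, 248.0], [456.0, 270.0], [394.0, 197.0]]
```

View pics/s12.png

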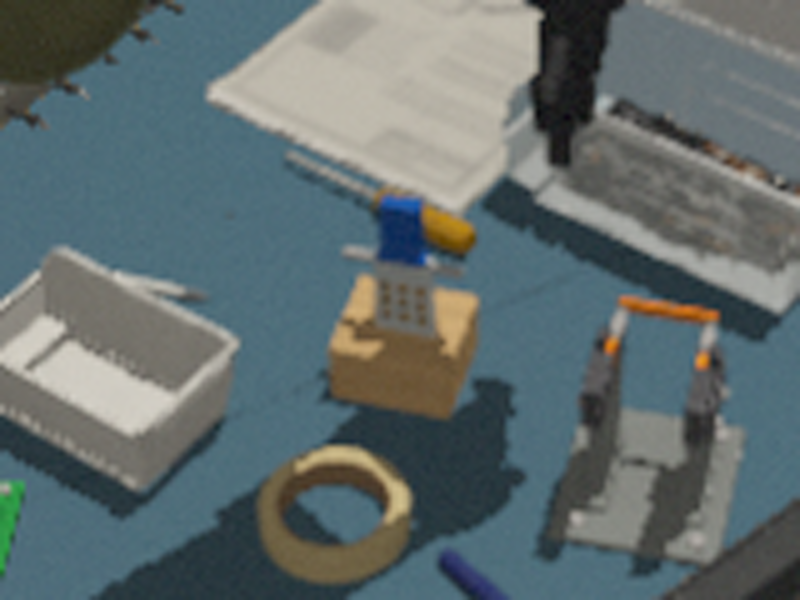

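View pics/w12.png

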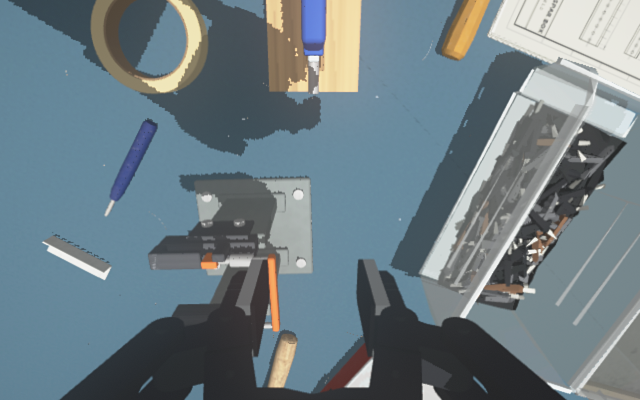

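```bash
python3 -c "
from h import *
print(ctrl.finish_job())"
```

```text
the job is handed in; nothing more can be done
None
```

The guide is off its hook and standing upright, fully home in the slot of the wooden block. It is released, and the job was handed in at about 24 s of the 70 s allowed.

- **Unhooking:** I held the guide by its blue grip at 30 N and pushed it straight back about 14 mm. The keeper gave about 5–7 N, and the rear horns then stopped the crossbar at about 14 N, under the 20 N limit. I eased back slightly and lifted it straight out. The tool carried at most about 5 N vertically and 9 N sideways during the lift, and then only the guide's weight.
- **Placing:** The guide went into the slot with no noticeable side force. The floor was felt at TCP height 202.3 mm, where I expected 202.2 mm. The downward press peaked at about 13 N including the guide's weight (+10.7 N on the reading), and I eased it off before opening the fingers.
- **Last checks:** In the scene picture, the crossbar ends match the seated position (origin 110 mm above the bench) to about 1 pixel, the same offset the block itself showed. The gripper is clear and touching nothing. The keeper is shut again, and the other things I could see in the last pictures had not been moved.
- **Disagreement:** The camera estimates of where the guide sat in the gripper differed by up to about 3 mm along y. I took it as centred, which the slot's clearance allowed. No check failed.

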